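# Collapse the slide drawer's telescoping follower by one hole

### The job

Bring the follower board in the slide drawer one hole closer to the drawer's front: press the sprung button behind its lip, keep it down while you draw the board towards the drawer front until you feel it come up against its stop, then let the button spring up into the hole there so that the tube stays collapsed. Be gentle with the mechanism, keep the slide frames standing, and leave the other things where they are.

Things in the scene. Friction and masses are not known exactly. Their poses are not given: they have to be found in the camera images.
- drawer: Fixed low poplar cabinet, its open drawer drawn out. Origin: on the table under the drawer's middle; x from drawer front (brass pull, by the robot) to cabinet, y left, z up. Drawer 340 (x) by 220 mm, rim 75 mm up; cabinet from x = 175 mm, 144 mm high. A telescoping tube lies along x at y = +55 mm, axis 60 mm up: fixed 12 mm steel rod from the front wall, 20 mm brass tube sliding on it.
- drawer_floor (a point): On the drawer's inner floor at its middle, 20 mm above the table, axes as the drawer's. Slide frames 82 mm wide stand on this floor in front of the follower board, between y = -91 and -9 mm; a nested row of them is fixed at the very front. Beneath the tube a tooth tied to the button locks into the rod's holes: it springs in when the button is let go within 1 mm of a hole's middle, so lift straight up while still against the stop.
- follower (a joint): Travel (m) of the sliding tube with board, lip, housing and button: 0 at its present hole (1 mm play), where it is drawn out fully, growing as it collapses, towards the drawer's front (drawer -x). Friction 1 N; an inner spring pushes it back out with 3.5 to 5 N unless locked. The next hole lies 27 to 43 mm on, rods differ, and just past it a solid stop: feel for it. Over 17 N from the robot on this part or its button would bend it.
- button_rest (a point): Centre of the button's flat steel top (26 mm along drawer x, 24 along y) as it is when up, 83 mm above the table; moves along with the sliding tube but does not show the pressing; axes as the drawer's. Pressed straight down: 7 mm of travel, 3 N at first, 6 N at 4 mm, 8 N at the bottom. Over 4 mm down the tube is free. The housing around it is 75 mm high, just below the fully pressed top.
- lip_top (a point): Top centre of the brass lip, an upright plate 8 mm thick (drawer's x) and 34 mm wide across the tube just in front (drawer -x) of the button: centres 18 mm apart, top 100 mm above the table, 17 mm above the raised button. A fingertip over the button that keeps it down can draw the follower along by the lip's rear face. The oak follower board (8 mm thick, top 86 mm up) runs on to both sides.
- frame_a: Oak slide frame, 82 x 82 mm and 16 mm thick, standing loose on edge in the drawer, its thickness along the drawer's x; origin at the centre of its underside; z up. Bystander, the nearer to the drawer front of the two loose ones.
- frame_b: The same sort of frame, standing about 8 to 15 mm in front of the follower board, which reaches it and may push it along upright. Origin at the centre of its underside, z up.
- tin_carrier: Black japanned flat tin, 110 x 90 x 22 mm, lying on the table to the right of the drawer. Bystander. Origin at the centre of its underside.
- magnifier: Magnifying glass in a horn rim, 72 mm across, 12 mm thick, with a handle to 116 mm from the lens centre, lying left of the drawer. Bystander. Origin under the lens centre.
Things that resemble listed ones, but are neither listed nor needed, are in the scene too. What is shaped like the frame_b but green or orange is not meant.

How it is judged:
On the way, in this order (a step that is already met when the one before it is completed fails the run):
1. the tube is off its first hole, on the way to the next (value of joint follower between 0.005 and 0.022 m), for 0.04 s.
2. the tube stays locked in the next hole with the robot's fingers off it (value of joint follower between 0.0245 and 0.0455 m and velocity of joint follower between -0.005 and 0.005 m/s and contact force between follower and the fingers below 0.3 N), for 0.3 s.
At the end, for the whole second after the job is handed in: The tube, let go, stays at rest locked in the next hole, 24.5 to 45.5 mm on from where it was. Both loose frames stand upright (within 0.1 rad) (value of joint follower between 0.0245 and 0.0455 m and velocity of joint follower between -0.005 and 0.005 m/s and angle between each of frame_a, frame_b's own z axis and vertical below 0.1 rad); the robot touches nothing.
It fails at once if the robot presses the follower or its button with more than 17 N (contact force between follower and the fingers above 17 N or contact force between follower and the arm above 17 N).
It fails at once if a bystander is disturbed: the front loose frame, the tin or the magnifier moved over 15 mm (distance of any of frame_a, tin_carrier, magnifier from where it was at the start of the episode above 0.015 m).
It fails at once if a slide frame falls over (angle between any of frame_a, frame_b's own z axis and vertical above 0.35 rad).
It also fails if it takes over 38 s, if anything falls off the work surface, if the arm or the gripper's body presses on something with over 40 N, if the wrist force passes 120 N, or if a joint passes its speed limit or range.

### The arm

A 6-joint arm with a two-finger parallel gripper is mounted at the origin on the work surface. World frame = base frame: x ahead of the robot, y to its left, z up, the work surface at z = 0. Lengths are in m, angles in rad, forces in N, time in s.
With the tool pointing down it reaches from about 0.25 to 0.775 m from the base axis. Payload 8.9 kg.
Tool frame: the origin (TCP) lies at the very end of the fingers, on their centre line; the grasp point (between the pads) lies 19 mm behind it; z points along the fingers, y is the line along which they close (so a half turn about z gives the same grasp; the last joint's range is limited). The gripper opens to 85 mm and grips with 20 to 120 N. Pads are 22 mm wide; open, the fingers measure 114 mm over their backs; the gripper's body (76 mm by 85 mm) begins 54 mm behind the grasp point. The pads swing forward as they close: fully open they stand 13 mm farther back than shut.
Start: joints at [-1.29, 0.291, -0.153, 1.127, 0, 1.431], TCP at [0.214, -0.479, 0.231] pointing down, gripper open.
Joint ranges: [-2.52, 2.52], [-0.91, 1.74], [-1.3, 1.37], [-1.96, 2.02], [-1.52, 1.47], [-3.14, 3.14]. Speed limits (rad/s): [2.22, 2.22, 2.79, 3.14, 3.14, 3.14].

### API

Orientations are given as a unit quaternion [w, x, y, z].
In Python, from rig import ctrl, eyes, finish_job, finder gives the robot as it stands. The module is installed in compiled form; this text tells all that it offers.
- The arm moves only by the tool play_rows, never from a script. Its arguments are lists of equal length, an entry for each row: "hand": the closure in counts, from 0 (fully open) to 255 (shut); "travel": the shift along the tool's x, y, z scaled (see below), a list of three; "turn": the turn, a rotation vector about the tool's x, y, z scaled (see below), a list of three. A call has 1 to 12 rows; each row is the pose to reach, as a shift and turn from the pose commanded when the call began, along the tool's axes at that moment, turning the shorter way round; what a row does not reach only later rows make up. The controller multiplies each number of a shift by 0.2 m and each number of a turn by 2 pi rad. A row lasts 1/10 s, in which the tool goes at most 50 mm and 8.59 degrees, less where a joint would pass 70% of its speed; a pose out of reach is approached as far as the arm can. A call with a number of a shift or a turn outside -1 to 1 is refused whole. A call with a gripper value outside its range is refused whole. The fingers move at their own pace and stop on an object; "squeeze" is the grip in N (left out, the last holds). Time passes only in rows, so rows that repeat a pose let the fingers close. It gives the time, the measured TCP pose, the force, the opening and the grip force at its end, in the units of the state.
- ctrl.state(): the state, without advancing time (a new reading comes with each control period).
- eyes.camera(name): name is "scene" or "top" or "wrist"; returns the picture (420x560x3 uint8, blue, green, red); there is no depth.
- eyes.camera_model(name): a dict with "mtx" (3x3 intrinsics, pixels), "D" ([k1, k2, p1, p2, k3] as OpenCV has them; the pictures are not rectified), "R" (3x3) and "t" (3): a world point X has camera coordinates R X + t. Camera axes: x right, y down, z forward; pixel columns grow to the right and rows downward; lengths in m; the calibration is good to about 2 mm. A picture is of the moment at which its call begins: read the wrist's pose just before it. camera_model takes no time and is no camera call; for the wrist camera it gives the pose at the moment of the call.
- finish_job(): hands the job in; it is judged then, once.
Trained networks look in the newest picture that a camera, given by its name, has taken for a name from the list of things; names that differ only in an ending like _2 or _b are one class to them, and where a whole thing is asked for, a point or a joint stands for the part that bears it (a point fixed in the world has none). Each returns a list of dicts, best first, with "conf" (0 to 1); they miss things now and then, are a little off and sometimes report something else, mostly with a low value. They report only what shows in the picture. A call takes as long as a camera call. They do not tell look-alikes from the thing itself.
- finder.cut_out(camera, thing): "pixels" (420x560 bool, what is visible of it) and "pixel" ([column, row] in pixels, amid what is visible of it).
The state is a dict: "time": time; "qpos": joint angles; "qd": joint speeds; "tau": joint torques, N m; "tool_pos": TCP position; "tcp_rot": TCP orientation; "wrist_force": force on the tool from outside, world axes, zero at the start; "torque": the same for the moment, N m; "finger_gap": finger opening in m; "finger_force": force on a finger pad.
Only numpy, scipy, OpenCV 4.12 (cv2) and the standard library are available. Lean on these libraries where they do the work, as an engineer would, in place of code of your own. Each camera call takes 0.05 s, during which the arm holds its last target. There are 200 camera calls.

## Working session

There is one attempt and no reset: what is moved stays moved. The work goes in short steps, Python scripts to look and compute and a tool call to move; the robot and the scene stay as the last step left them, time stands still between calls to the robot, and variables do not carry over. Pictures are saved under pics/ and viewed, at most 10 in all, crops included, and the job is handed in when it is done.

Besides the shell and the picture viewer there is one more tool, called after "Emit:" as name(argument=value, ...), one argument or row to a line, values as JSON. play_rows: Moves the arm, as the interface text tells. Shifts and turns lie within -1 to 1; 1 stands for 0.2 m of shift or 2 pi rad of turn. Its arguments: {"type":"object","properties":{"hand":{"type":"array"},"travel":{"type":"array"},"turn":{"type":"array"},"squeeze":{"type":"number"}},"required":["hand","travel","turn"]}

```bash
mkdir -p pics
python3 - <<'E'
from rig import ctrl,eyes,finder
import cv2,numpy as np
s=ctrl.state();print({k:np.round(v,4) for k,v in s.items()})
for c in["scene","top"]:
    cv2.imwrite(f"pics/{c}0.png",eyes.camera(c))
    m=eyes.camera_model(c);print(c,m)
    for t in["button_rest","lip_top","follower","drawer","frame_b"]:
        for d in finder.cut_out(c,t)[:3]:
            ys,xs=np.nonzero(d["pixels"]);print(t,round(d["conf"],2),np.round(d["pixel"]),xs.min(),xs.max(),ys.min(),ys.max())
E
```

```text
{'time': np.float64(0.0), 'qpos': array([-1.2903,  0.2913, -0.1542,  1.1267, -0.    ,  1.4315]), 'qd': array([ 0.0002,  0.0009, -0.0011, -0.0008,  0.0005, -0.0003]), 'tau': array([-1.10000e-03, -5.37142e+01,  3.31370e+01,  1.58000e-02,
       -3.00000e-04, -0.00000e+00]), 'tool_pos': array([ 0.2138, -0.479 ,  0.2307]), 'tcp_rot': array([-6.000e-04,  9.781e-01,  2.083e-01, -1.000e-04]), 'wrist_force': array([ 0.2294, -0.2917, -0.6998]), 'torque': array([ 0.0388,  0.0097, -0.0108]), 'finger_force': np.float64(0.0), 'finger_gap': np.float64(0.0854)}
scene {'mtx': array([[465.0670009 ,   0.        , 277.25764734],
       [  0.        , 465.0670009 , 211.22646596],
       [  0.        ,   0.        ,   1.        ]]), 'D': array([0.03291212, 0.        , 0.        , 0.        , 0.        ]), 'R': array([[ 0.37122017,  0.92851446, -0.0075159 ],
       [ 0.53307388, -0.21973653, -0.81703617],
       [-0.76028141,  0.29929378, -0.57653744]]), 't': array([-0.2116136 , -0.14720296,  1.23590771])}
button_rest 0.92 [314. 263.] 263 372 241 283
lip_top 0.58 [320. 266.] 263 372 241 282
follower 0.83 
[... 304 characters left out ...]
6,   0.        , 277.44873973],
       [  0.        , 477.42714856, 202.47862007],
       [  0.        ,   0.        ,   1.        ]]), 'D': array([-0.12412702,  0.        ,  0.        ,  0.        ,  0.        ]), 'R': array([[ 0.01652338, -0.99937403,  0.03128129],
       [-0.9939261 , -0.01982162, -0.10824976],
       [ 0.10880204, -0.02930264, -0.99363146]]), 't': array([0.01004017, 0.47712509, 0.89679042])}
button_rest 0.55 [229. 144.] 200 294 89 173
lip_top 0.84 [229. 141.] 199 295 89 173
follower 0.61 [233. 141.] 200 294 89 172
drawer 0.86 [251. 117.] 146 384 0 287
frame_b 0.91 [383. 299.] 360 403 281 320
frame_b 0.91 [117. 217.] 102 132 195 241
frame_b 0.9 [416. 156.] 393 445 145 169
```

Run:
```python
import cv2
a=cv2.imread("pics/top0.png")[20:300,130:410]
cv2.imwrite("pics/topc.png",cv2.resize(a,(600,600),interpolation=cv2.INTER_CUBIC))
```

```text
(no output)
```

View pics/scene0.png

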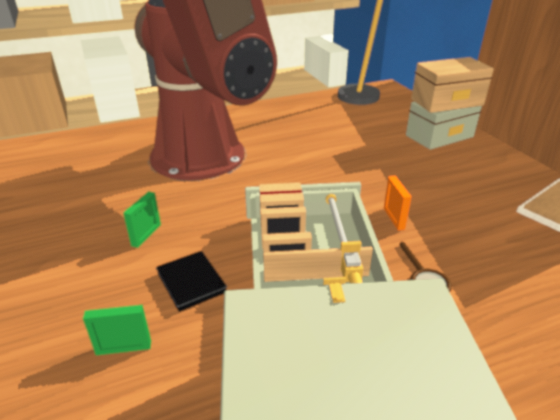

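View pics/topc.png

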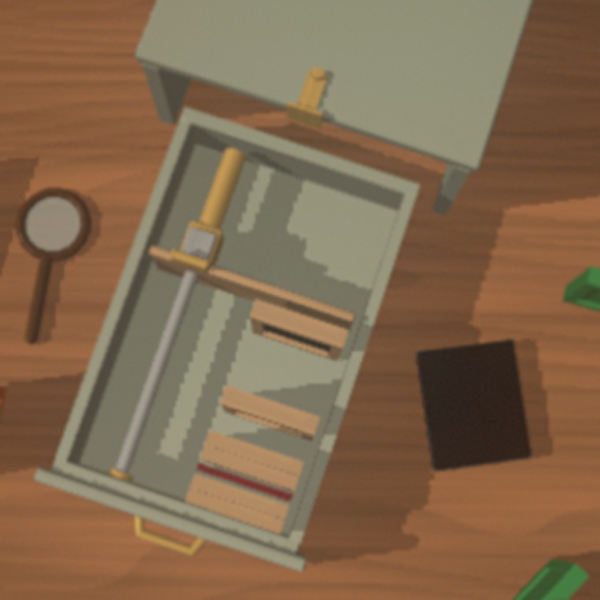

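The overhead crop shows the sliding tube on the left. The button is at crop (201,240), which is about full pixel (224,132). The lip is just in front of it, the rod end is at crop (122,470), and the rim corners are at (188,108) and (418,185). Frames b and a stand in front of the board. The brass piece on the cabinet, the green frames and the orange frame are decoys.

```bash
cat > h.py <<'E'
import cv2,numpy as np
from rig import eyes
def ray(m,px,z):
    u=cv2.undistortPoints(np.array([[px]],float),m["mtx"],m["D"])[0,0]
    R=np.array(m["R"]);C=-R.T@np.array(m["t"]);d=R.T@np.array([*u,1.]);return C+d*(z-C[2])/d[2]
def proj(m,X):
    return cv2.projectPoints(np.array([X],float),cv2.Rodrigues(np.array(m["R"]))[0],np.array(m["t"]),m["mtx"],m["D"])[0][0,0]
E
python3 - <<'E'
from h import *
m=eyes.camera_model("top");f=280/600
g=lambda u,v,z:ray(m,(130+(u+.5)*f-.5,20+(v+.5)*f-.5),z)
P=dict(bl=g(188,108,.075),br=g(418,185,.075),r0=g(122,470,.06),r1=g(190,275,.06),tube=g(236,152,.06),fl=g(38,474,.075),fr=g(305,565,.075),btn=g(201,240,.083),lip=g(192,262,.1),fa=g(270,405,.102),fb=g(302,325,.102))
for k,v in P.items():print(k,v.round(4))
an=lambda a,b:np.degrees(np.arctan2(*(P[b]-P[a])[[1,0]]))
print(an('r0','tube'),an('r0','r1'),an('br','bl')-90,an('fr','fl')-90,np.linalg.norm(P['bl']-P['br']))
s=eyes.camera_model("scene")
for k in["btn","bl","br"]:print(k,proj(s,P[k]))
E
```

```text
bl [0.7222 0.1384 0.075 ]
br [ 0.6563 -0.0662  0.075 ]
r0 [0.4019 0.186  0.06  ]
r1 [0.5739 0.1327 0.06  ]
tube [0.6875 0.0955 0.06  ]
fl [0.3965 0.2551 0.075 ]
fr [0.3247 0.0275 0.075 ]
btn [0.5997 0.122  0.083 ]
lip [0.5762 0.1274 0.1   ]
fa [0.4566 0.0592 0.102 ]
fb [0.524 0.034 0.102]
-17.596439845769698 -17.23642222210899 -17.846407308874575 -17.51961595272479 0.2149683018331655
btn [352.17028966 258.40919032]
bl [402.96474669 310.7961955 ]
br [256.50819749 319.04368752]
```

Emit:
play_rows(
  hand=[255, 255, 255, 255, 255, 255, 255, 255],
  travel=[
    [1, -0.65, 0],
    [1, -0.65, 0],
    [1, -0.65, 0],
    [1, -0.65, 0],
    [1, -0.65, 0],
    [1, -0.65, 0],
    [1, -0.65, 0],
    [1, -0.65, 0],
  ],
  turn=[
    [0, 0, 0],
    [0, 0, 0],
    [0, 0, 0],
    [0, 0, 0],
    [0, 0, 0],
    [0, 0, 0],
    [0, 0, 0],
    [0, 0, 0],
  ],
  squeeze=20,
)

```text
time: 1.4
tool_pos: [0.3434, -0.2799, 0.2313]
tcp_rot: [0.0, 0.978, 0.208, -0.0]
wrist_force: [-0.4, -0.3, -0.3]
finger_gap: -0.0002
finger_force: 0.0
```

Emit:
play_rows(
  hand=[255, 255, 255, 255, 255, 255, 255, 255],
  travel=[
    [1, -0.65, 0],
    [1, -0.65, 0],
    [1, -0.65, 0],
    [1, -0.65, 0],
    [1, -0.65, 0],
    [1, -0.65, 0],
    [1, -0.65, 0],
    [1, -0.65, 0],
  ],
  turn=[
    [0, 0, 0],
    [0, 0, 0],
    [0, 0, 0],
    [0, 0, 0],
    [0, 0, 0],
    [0, 0, 0],
    [0, 0, 0],
    [0, 0, 0],
  ],
)

```text
time: 2.2
tool_pos: [0.4729, -0.0804, 0.2311]
tcp_rot: [0.0, 0.978, 0.207, -0.0]
wrist_force: [-0.1, -0.0, -0.5]
finger_gap: 0.0001
finger_force: 0.0
```

Emit:
play_rows(
  hand=[255, 255, 255, 255, 255, 255, 255, 255, 255],
  travel=[
    [0.98, -0.65, 0],
    [0.98, -0.65, 0],
    [0.98, -0.65, 0],
    [0.98, -0.65, 0],
    [0.98, -0.65, 0],
    [0.98, -0.65, 0],
    [0.98, -0.65, 0],
    [0.98, -0.65, 0],
    [0.98, -0.65, 0],
  ],
  turn=[
    [0, 0, -0.2],
    [0, 0, -0.2],
    [0, 0, -0.2],
    [0, 0, -0.2],
    [0, 0, -0.2],
    [0, 0, -0.2],
    [0, 0, -0.2],
    [0, 0, -0.2],
    [0, 0, -0.2],
  ],
)

```text
time: 3.1
tool_pos: [0.5995, 0.1175, 0.2312]
tcp_rot: [-0.0, 0.668, 0.744, -0.0]
wrist_force: [0.1, -0.2, -0.5]
finger_gap: 0.0001
finger_force: 0.0
```

Emit:
play_rows(
  hand=[255, 255, 255, 255, 255, 255, 255, 255, 255, 255, 255],
  travel=[
    [0, 0, 0],
    [0, 0, 0],
    [0, 0, 0],
    [0, 0, 0],
    [0, 0, 0],
    [0, 0, 0],
    [0, 0, 0],
    [0, 0, 0],
    [0, 0, 0],
    [0, 0, 0],
    [0, 0, 0],
  ],
  turn=[
    [0, 0, -0.1847],
    [0, 0, -0.1847],
    [0, 0, -0.1847],
    [0, 0, -0.1847],
    [0, 0, -0.1847],
    [0, 0, -0.1847],
    [0, 0, -0.1847],
    [0, 0, -0.1847],
    [0, 0, -0.1847],
    [0, 0, -0.1847],
    [0, 0, -0.1847],
  ],
)

```text
time: 4.2
tool_pos: [0.5994, 0.1188, 0.2313]
tcp_rot: [-0.0, 0.154, 0.988, -0.0]
wrist_force: [-1.3, -0.3, -0.1]
finger_gap: 0.0001
finger_force: 0.0
```

Run:
```python
from h import *
from rig import ctrl,finder
s=ctrl.state();print({k:np.round(s[k],4) for k in["time","tool_pos","tcp_rot","wrist_force","finger_gap","qpos"]})
m=eyes.camera_model("wrist");I=eyes.camera("wrist");cv2.imwrite("pics/w0.png",I)
print(proj(m,[.5997,.122,.083]),proj(m,s["tool_pos"]))
for t in["button_rest","lip_top"]:
  for d in finder.cut_out("wrist",t)[:2]:print(t,d["conf"],d["pixel"])
```

```text
{'time': np.float64(4.2), 'tool_pos': array([0.5994, 0.1188, 0.2313]), 'tcp_rot': array([-0.    ,  0.1536,  0.9881, -0.    ]), 'wrist_force': array([-1.2563, -0.305 , -0.119 ]), 'finger_gap': np.float64(0.0001), 'qpos': array([ 0.0761,  0.4571,  0.095 ,  1.2087, -0.    ,  0.3845])}
[280.22143413 198.29820519] [277.02972591 284.89661208]
button_rest 0.68 [268.2, 176.1]
lip_top 0.73 [264.9, 175.1]
lip_top 0.37 [217.8, 170.0]
```

View pics/w0.png

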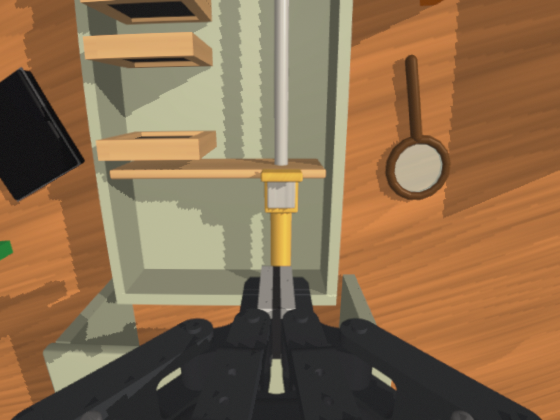

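The wrist picture shows the button near (281,194), the lip at about (282,176), and the tube and rod vertical in the image, so the yaw is aligned. I'll zoom in for a finer measurement.

Run:
```python
import cv2
a=cv2.imread("pics/w0.png")[155:225,240:330]
cv2.imwrite("pics/w0c.png",cv2.resize(a,(720,560),interpolation=cv2.INTER_CUBIC))
```

```text
(no output)
```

View pics/w0c.png

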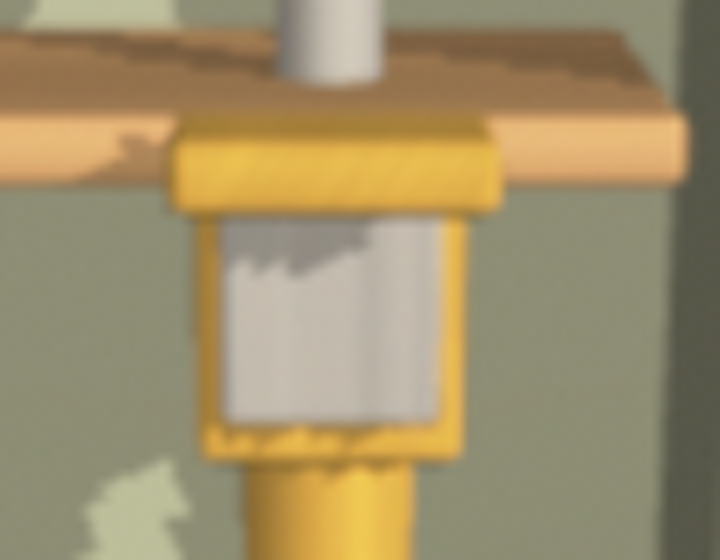

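The zoomed crop shows the button's rear edge at crop row 422 (columns 222–440). The rear edge of the lip's top is at row 212 (columns 172–502).

Run:
```python
from h import *
m=eyes.camera_model("wrist")
g=lambda u,v,z:ray(m,(240+(u+.5)/8-.5,155+(v+.5)/8-.5),z)
a=np.radians(-17.5);ex=np.array([np.cos(a),np.sin(a),0])
r=g(331,422,.083);l=g(337,212,.1);lf=g(337,140,.1)
print(r-.013*ex,l+.014*ex,lf+.022*ex, (g(440,422,.083)-g(222,422,.083)))
```

```text
[0.59519236 0.12469193 0.083     ] [0.59514005 0.12502256 0.1       ] [0.59578542 0.12479423 0.1       ] [0.00717937 0.02265378 0.        ]
```

Emit:
play_rows(
  hand=[255, 255, 255, 255, 255, 255, 255],
  travel=[
    [0.02, 0.02, 0.15],
    [0.02, 0.02, 0.3],
    [0.02, 0.02, 0.45],
    [0.02, 0.02, 0.55],
    [0.02, 0.02, 0.55],
    [0.02, 0.02, 0.55],
    [0.02, 0.02, 0.55],
  ],
  turn=[
    [0, 0, 0],
    [0, 0, 0],
    [0, 0, 0],
    [0, 0, 0],
    [0, 0, 0],
    [0, 0, 0],
    [0, 0, 0],
  ],
)

```text
time: 5.05
tool_pos: [0.5977, 0.1248, 0.1228]
tcp_rot: [0.001, 0.152, 0.988, 0.0]
wrist_force: [-0.4, -0.4, 0.1]
finger_gap: -0.0
finger_force: 0.0
```

Run:
```python
from h import *
from rig import ctrl
s=ctrl.state();print({k:np.round(s[k],4) for k in["time","tool_pos","tcp_rot","wrist_force"]})
I=eyes.camera("wrist");m=eyes.camera_model("wrist")
p=proj(m,[.595,.1243,.083]);q=proj(m,s["tool_pos"]);print(p,q)
c=np.round((p+q)/2).astype(int);x0=max(c[0]-70,0);y0=max(c[1]-80,0);print(x0,y0)
a=I[y0:y0+150,x0:x0+150];cv2.imwrite("pics/w1.png",cv2.resize(a,None,fx=4,fy=4,interpolation=cv2.INTER_CUBIC))
```

```text
{'time': np.float64(5.05), 'tool_pos': array([0.5977, 0.1248, 0.1228]), 'tcp_rot': array([1.100e-03, 1.518e-01, 9.884e-01, 3.000e-04]), 'wrist_force': array([-0.3732, -0.3501,  0.1256])}
[274.56870629 245.87268586] [277.03845532 284.82529291]
206 185
```

View pics/w1.png

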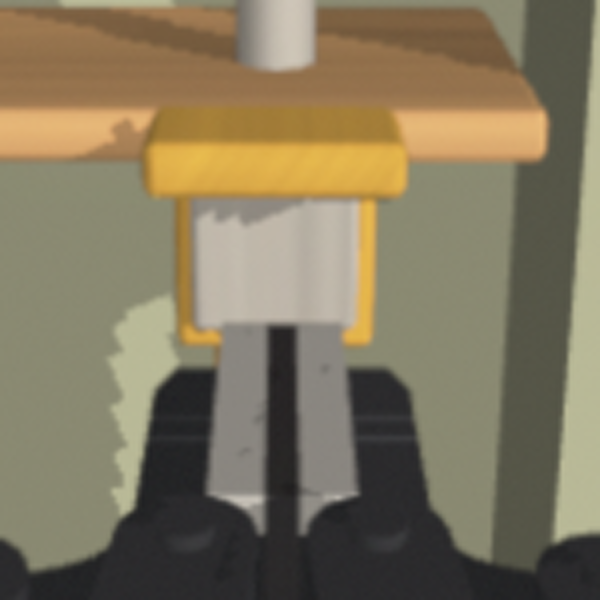

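The low wrist view shows the lip's rear top edge at crop row 195 (columns 145–407) and the button at columns 190–358. The finger tip front is at row ~325, centred on column 284.

Run:
```python
from h import *
from rig import ctrl
s=ctrl.state();T=s["tool_pos"];m=eyes.camera_model("wrist")
g=lambda u,v,z:ray(m,(206+(u+.5)/4-.5,185+(v+.5)/4-.5),z)
a=np.radians(-17.5);ex=np.array([np.cos(a),np.sin(a),0]);ey=np.array([-ex[1],ex[0],0])
for n,P in dict(lip=g(276,195,.1)+.014*ex,lipf=g(276,142,.1)+.022*ex,btn=g(274,310,.083),tip=g(284,325,T[2])).items():
    print(n,P.round(4),'rel tcp drawer x,y mm',((P-T)@ex*1e3).round(1),((P-T)@ey*1e3).round(1))
```

```text
lip [0.5948 0.1245 0.1   ] rel tcp drawer x,y mm -2.6 -1.2
lipf [0.5957 0.1242 0.1   ] rel tcp drawer x,y mm -1.8 -1.2
btn [0.6046 0.121  0.083 ] rel tcp drawer x,y mm 7.8 -1.6
tip [0.5883 0.1275 0.1228] rel tcp drawer x,y mm -9.7 -0.2
```

Emit:
play_rows(
  hand=[255, 255, 255, 255, 255, 255],
  travel=[
    [0.005, -0.006, 0.06],
    [0.005, -0.006, 0.12],
    [0.005, -0.006, 0.15],
    [0.005, -0.006, 0.15],
    [0.005, -0.006, 0.15],
    [0.005, -0.006, 0.15],
  ],
  turn=[
    [0, 0, 0],
    [0, 0, 0],
    [0, 0, 0],
    [0, 0, 0],
    [0, 0, 0],
    [0, 0, 0],
  ],
)

```text
time: 5.7
tool_pos: [0.5956, 0.1238, 0.0916]
tcp_rot: [0.0, 0.152, 0.988, 0.0]
wrist_force: [-0.2, -1.0, 0.3]
finger_gap: 0.0003
finger_force: 0.0
```

Emit:
play_rows(
  hand=[255, 255, 255, 255, 255, 255, 255, 255],
  travel=[
    [0, 0, 0.01],
    [0, 0, 0.02],
    [0, 0, 0.03],
    [0, 0, 0.04],
    [0, 0, 0.045],
    [0, 0, 0.05],
    [0, 0, 0.05],
    [0, 0, 0.05],
  ],
  turn=[
    [0, 0, 0],
    [0, 0, 0],
    [0, 0, 0],
    [0, 0, 0],
    [0, 0, 0],
    [0, 0, 0],
    [0, 0, 0],
    [0, 0, 0],
  ],
)

```text
time: 6.5
tool_pos: [0.5954, 0.1238, 0.0815]
tcp_rot: [0.0, 0.152, 0.988, 0.0]
wrist_force: [-1.2, -0.9, 4.0]
finger_gap: -0.0004
finger_force: 1.9
```

Emit:
play_rows(
  hand=[255, 255, 255, 255, 255, 255, 255],
  travel=[
    [0, 0, 0.005],
    [0, 0, 0.01],
    [0, 0, 0.015],
    [0, 0, 0.02],
    [0, 0, 0.021],
    [0, 0, 0.021],
    [0, 0, 0.021],
  ],
  turn=[
    [0, 0, 0],
    [0, 0, 0],
    [0, 0, 0],
    [0, 0, 0],
    [0, 0, 0],
    [0, 0, 0],
    [0, 0, 0],
  ],
)

```text
time: 7.2
tool_pos: [0.5955, 0.1238, 0.0774]
tcp_rot: [0.0, 0.152, 0.988, 0.0]
wrist_force: [-2.1, 0.4, 6.7]
finger_gap: 0.0001
finger_force: 3.4
```

Emit:
play_rows(
  hand=[255, 255, 255, 255, 255, 255, 255, 255, 255, 255, 255, 255],
  travel=[
    [0.005, 0, 0],
    [0.01, 0, 0],
    [0.015, 0, 0],
    [0.02, 0, 0],
    [0.025, 0, 0],
    [0.03, 0, 0],
    [0.035, 0, 0],
    [0.04, 0, 0],
    [0.045, 0, 0],
    [0.05, 0, 0],
    [0.05, 0, 0],
    [0.05, 0, 0],
  ],
  turn=[
    [0, 0, 0],
    [0, 0, 0],
    [0, 0, 0],
    [0, 0, 0],
    [0, 0, 0],
    [0, 0, 0],
    [0, 0, 0],
    [0, 0, 0],
    [0, 0, 0],
    [0, 0, 0],
    [0, 0, 0],
    [0, 0, 0],
  ],
)

```text
time: 8.4
tool_pos: [0.5879, 0.1263, 0.078]
tcp_rot: [0.002, 0.152, 0.988, -0.0]
wrist_force: [3.4, -3.1, 6.8]
finger_gap: 0.0
finger_force: 3.2
```

Emit:
play_rows(
  hand=[255, 255, 255, 255, 255, 255],
  travel=[
    [0, 0, 0.003],
    [0.005, 0, 0.004],
    [0.01, 0, 0.004],
    [0.015, 0, 0.004],
    [0.015, 0, 0.004],
    [0.015, 0, 0.004],
  ],
  turn=[
    [0, 0, 0],
    [0, 0, 0],
    [0, 0, 0],
    [0, 0, 0],
    [0, 0, 0],
    [0, 0, 0],
  ],
)

```text
time: 9.0
tool_pos: [0.5851, 0.1272, 0.0773]
tcp_rot: [0.002, 0.152, 0.988, -0.0]
wrist_force: [2.8, -2.5, 8.1]
finger_gap: -0.0001
finger_force: 3.4
```

Emit:
play_rows(
  hand=[255, 255, 255, 255, 255, 255, 255, 255, 255, 255, 255, 255],
  travel=[
    [0.006, 0, 0],
    [0.012, 0, 0],
    [0.018, 0, 0],
    [0.024, 0, 0],
    [0.03, 0, 0],
    [0.036, 0, 0],
    [0.042, 0, 0],
    [0.048, 0, 0],
    [0.054, 0, 0],
    [0.06, 0, 0],
    [0.065, 0, 0],
    [0.07, 0, 0],
  ],
  turn=[
    [0, 0, 0],
    [0, 0, 0],
    [0, 0, 0],
    [0, 0, 0],
    [0, 0, 0],
    [0, 0, 0],
    [0, 0, 0],
    [0, 0, 0],
    [0, 0, 0],
    [0, 0, 0],
    [0, 0, 0],
    [0, 0, 0],
  ],
)

```text
time: 10.2
tool_pos: [0.5723, 0.1313, 0.0775]
tcp_rot: [0.003, 0.152, 0.988, -0.0]
wrist_force: [3.9, -4.5, 7.7]
finger_gap: -0.0001
finger_force: 3.4
```

Emit:
play_rows(
  hand=[255, 255, 255, 255, 255, 255],
  travel=[
    [0.005, 0, 0.001],
    [0.01, 0, 0.001],
    [0.015, 0, 0.001],
    [0.02, 0, 0.001],
    [0.025, 0, 0.001],
    [0.025, 0, 0.001],
  ],
  turn=[
    [0, 0, 0],
    [0, 0, 0],
    [0, 0, 0],
    [0, 0, 0],
    [0, 0, 0],
    [0, 0, 0],
  ],
)

```text
time: 10.8
tool_pos: [0.5675, 0.1328, 0.0773]
tcp_rot: [0.003, 0.152, 0.988, -0.0]
wrist_force: [4.2, -3.0, 7.8]
finger_gap: -0.0002
finger_force: 3.5
```

Emit:
play_rows(
  hand=[255, 255, 255, 255],
  travel=[
    [0.005, 0, 0],
    [0.01, 0, 0],
    [0.01, 0, 0],
    [0.01, 0, 0],
  ],
  turn=[
    [0, 0, 0],
    [0, 0, 0],
    [0, 0, 0],
    [0, 0, 0],
  ],
)

```text
time: 11.2
tool_pos: [0.5656, 0.1336, 0.0773]
tcp_rot: [0.003, 0.152, 0.988, 0.0]
wrist_force: [4.9, -2.1, 7.2]
finger_gap: 0.0001
finger_force: 3.5
```

Emit:
play_rows(
  hand=[255, 255, 255, 255],
  travel=[
    [0.005, 0, 0],
    [0.01, 0, 0],
    [0.01, 0, 0],
    [0.01, 0, 0],
  ],
  turn=[
    [0, 0, 0],
    [0, 0, 0],
    [0, 0, 0],
    [0, 0, 0],
  ],
)

```text
time: 11.6
tool_pos: [0.5637, 0.1342, 0.0773]
tcp_rot: [0.003, 0.152, 0.988, 0.0]
wrist_force: [3.8, -3.3, 7.3]
finger_gap: -0.0004
finger_force: 3.5
```

Emit:
play_rows(
  hand=[255, 255, 255, 255],
  travel=[
    [0.005, 0, 0],
    [0.01, 0, 0],
    [0.01, 0, 0],
    [0.01, 0, 0],
  ],
  turn=[
    [0, 0, 0],
    [0, 0, 0],
    [0, 0, 0],
    [0, 0, 0],
  ],
)

```text
time: 12.0
tool_pos: [0.5619, 0.1348, 0.0773]
tcp_rot: [0.003, 0.152, 0.988, 0.0]
wrist_force: [4.8, -3.1, 7.2]
finger_gap: 0.0003
finger_force: 3.5
```

Emit:
play_rows(
  hand=[255, 255, 255, 255],
  travel=[
    [0.005, 0, 0],
    [0.01, 0, 0],
    [0.01, 0, 0],
    [0.01, 0, 0],
  ],
  turn=[
    [0, 0, 0],
    [0, 0, 0],
    [0, 0, 0],
    [0, 0, 0],
  ],
)

```text
time: 12.4
tool_pos: [0.56, 0.1354, 0.0773]
tcp_rot: [0.003, 0.152, 0.988, 0.0]
wrist_force: [4.6, -3.3, 6.9]
finger_gap: 0.0001
finger_force: 3.5
```

Emit:
play_rows(
  hand=[255, 255, 255, 255],
  travel=[
    [0.004, 0, 0],
    [0.0075, 0, 0],
    [0.0075, 0, 0],
    [0.0075, 0, 0],
  ],
  turn=[
    [0, 0, 0],
    [0, 0, 0],
    [0, 0, 0],
    [0, 0, 0],
  ],
)

```text
time: 12.8
tool_pos: [0.5586, 0.1358, 0.0773]
tcp_rot: [0.003, 0.152, 0.988, 0.0]
wrist_force: [4.6, -2.5, 6.5]
finger_gap: 0.0001
finger_force: 3.5
```

Emit:
play_rows(
  hand=[255, 255, 255, 255],
  travel=[
    [0.004, 0, 0.001],
    [0.0075, 0, 0.001],
    [0.0075, 0, 0.001],
    [0.0075, 0, 0.001],
  ],
  turn=[
    [0, 0, 0],
    [0, 0, 0],
    [0, 0, 0],
    [0, 0, 0],
  ],
)

```text
time: 13.2
tool_pos: [0.5573, 0.1363, 0.0772]
tcp_rot: [0.003, 0.152, 0.988, 0.0]
wrist_force: [5.4, -1.9, 7.4]
finger_gap: 0.0001
finger_force: 3.6
```

Emit:
play_rows(
  hand=[255, 255, 255, 255],
  travel=[
    [0.004, 0, 0],
    [0.0075, 0, 0],
    [0.0075, 0, 0],
    [0.0075, 0, 0],
  ],
  turn=[
    [0, 0, 0],
    [0, 0, 0],
    [0, 0, 0],
    [0, 0, 0],
  ],
)

```text
time: 13.6
tool_pos: [0.5568, 0.1364, 0.0772]
tcp_rot: [0.004, 0.152, 0.988, -0.0]
wrist_force: [7.7, -4.3, 3.8]
finger_gap: 0.0001
finger_force: 5.7
```

Emit:
play_rows(
  hand=[255, 255, 255, 255, 255, 255, 255, 255, 255, 255],
  travel=[
    [0, 0, -0.007],
    [0, 0, -0.014],
    [0, 0, -0.021],
    [0, 0, -0.028],
    [0, 0, -0.035],
    [0, 0, -0.042],
    [0, 0, -0.049],
    [0, 0, -0.056],
    [0, 0, -0.056],
    [0, 0, -0.056],
  ],
  turn=[
    [0, 0, 0],
    [0, 0, 0],
    [0, 0, 0],
    [0, 0, 0],
    [0, 0, 0],
    [0, 0, 0],
    [0, 0, 0],
    [0, 0, 0],
    [0, 0, 0],
    [0, 0, 0],
  ],
)

```text
time: 14.6
tool_pos: [0.5562, 0.1362, 0.0872]
tcp_rot: [0.003, 0.152, 0.988, -0.0]
wrist_force: [11.7, -5.1, -7.3]
finger_gap: 0.0001
finger_force: 6.1
```

Emit:
play_rows(
  hand=[255, 255, 255, 255, 255, 255, 255, 255, 255],
  travel=[
    [-0.004, 0, 0.003],
    [-0.008, 0, 0.003],
    [-0.013, 0, 0.003],
    [-0.018, 0, 0.002],
    [-0.024, 0, 0],
    [-0.03, 0, 0],
    [-0.03, 0, 0],
    [-0.03, 0, 0],
    [-0.03, 0, 0],
  ],
  turn=[
    [0, 0, 0],
    [0, 0, 0],
    [0, 0, 0],
    [0, 0, 0],
    [0, 0, 0],
    [0, 0, 0],
    [0, 0, 0],
    [0, 0, 0],
    [0, 0, 0],
  ],
)

```text
time: 15.5
tool_pos: [0.5588, 0.1353, 0.087]
tcp_rot: [0.0, 0.152, 0.988, -0.0]
wrist_force: [4.7, -1.4, -2.2]
finger_gap: -0.0002
finger_force: 2.6
```

Run:
```python
from h import *
from rig import ctrl
s=ctrl.state();print({k:np.round(s[k],4) for k in["time","tool_pos","wrist_force","finger_force"]})
I=eyes.camera("wrist");m=eyes.camera_model("wrist");print(np.round(ctrl.state()["wrist_force"],1))
a=I[185:335,206:356];cv2.imwrite("pics/w2.png",cv2.resize(a,None,fx=4,fy=4,interpolation=cv2.INTER_CUBIC))
```

```text
{'time': np.float64(15.5), 'tool_pos': array([0.5588, 0.1353, 0.087 ]), 'wrist_force': array([ 4.6681, -1.4126, -2.23  ]), 'finger_force': np.float64(2.5619)}
[ 5.7 -1.  -1.6]
```

View pics/w2.png

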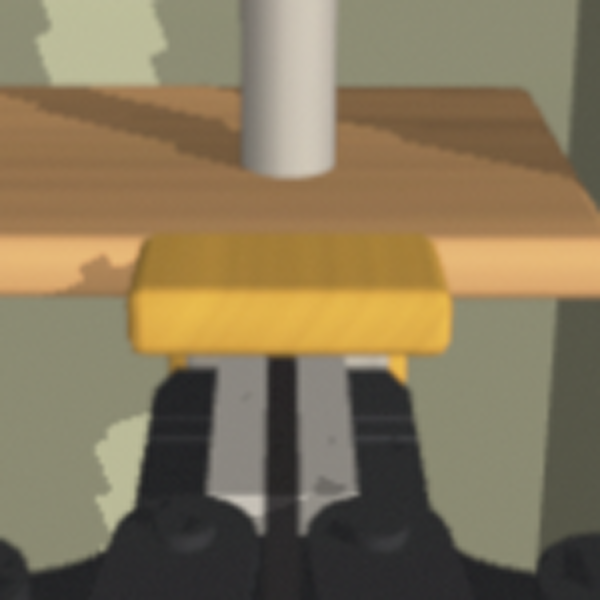

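The fingers are still in contact with the lip, whose rear edge is at crop row 352. I'll measure where the lip is now.

Run:
```python
from h import *
from rig import ctrl
s=ctrl.state();T=s["tool_pos"];m=eyes.camera_model("wrist")
g=lambda u,v,z:ray(m,(206+(u+.5)/4-.5,185+(v+.5)/4-.5),z)
a=np.radians(-17.5);ex=np.array([np.cos(a),np.sin(a),0])
B=np.array([.5952,.1244,0])
for v,o in((352,.014),(290,.022)):
    P=g(290,v,.1)+o*ex;print('follower mm',-((P-B)@ex*1e3).round(2),'btn rel tcp',((P-T)@ex*1e3).round(2))
print('tcp from press start',-((T-np.array([.5955,.1238,0]))@ex*1e3).round(2))
```

```text
follower mm 37.16 btn rel tcp 0.85
follower mm 36.22 btn rel tcp 1.79
tcp from press start 38.48
```

Emit:
play_rows(
  hand=[255, 255, 255, 255],
  travel=[
    [-0.004, 0, 0],
    [-0.0075, 0, 0],
    [-0.0075, 0, 0],
    [-0.0075, 0, 0],
  ],
  turn=[
    [0, 0, 0],
    [0, 0, 0],
    [0, 0, 0],
    [0, 0, 0],
  ],
)

```text
time: 15.95
tool_pos: [0.5593, 0.135, 0.0869]
tcp_rot: [-0.001, 0.152, 0.988, -0.0]
wrist_force: [0.1, 0.5, -0.7]
finger_gap: 0.0004
finger_force: 0.0
```

Emit:
play_rows(
  hand=[255, 255, 255, 255, 255],
  travel=[
    [-0.005, 0, 0],
    [-0.01, 0, 0],
    [-0.01, 0, 0],
    [-0.01, 0, 0],
    [-0.01, 0, 0],
  ],
  turn=[
    [0, 0, 0],
    [0, 0, 0],
    [0, 0, 0],
    [0, 0, 0],
    [0, 0, 0],
  ],
)

```text
time: 16.45
tool_pos: [0.5619, 0.1343, 0.0871]
tcp_rot: [-0.0, 0.152, 0.988, 0.0]
wrist_force: [0.5, -0.9, 0.0]
finger_gap: -0.0
finger_force: 0.0
```

Emit:
play_rows(
  hand=[255, 255, 255, 255, 255, 255, 255],
  travel=[
    [0, 0, -0.04],
    [0, 0, -0.1],
    [0, 0, -0.2],
    [0, 0, -0.3],
    [0, 0, -0.4],
    [0, 0, -0.4],
    [0, 0, -0.4],
  ],
  turn=[
    [0, 0, 0],
    [0, 0, 0],
    [0, 0, 0],
    [0, 0, 0],
    [0, 0, 0],
    [0, 0, 0],
    [0, 0, 0],
  ],
)

```text
time: 17.15
tool_pos: [0.5623, 0.1343, 0.1679]
tcp_rot: [0.001, 0.152, 0.988, 0.0]
wrist_force: [-0.6, -0.1, -0.0]
finger_gap: 0.0
finger_force: 0.0
```

Run:
```python
from h import *
I=eyes.camera("wrist");cv2.imwrite("pics/w3.png",I)
```

```text
(no output)
```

View pics/w3.png

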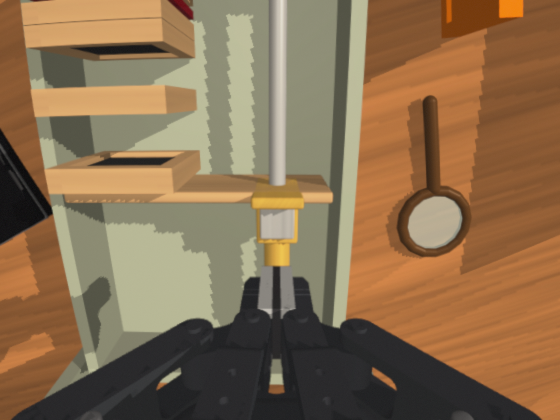

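The wrist view shows the follower still in its new place, with the lip at about (277,197) and the button up. Frame b stands upright against the board and frame a stands clear of it. I'll check the position once more and hand in.

Run:
```python
from h import *
from rig import finish_job
m=eyes.camera_model("wrist");a=np.radians(-17.5);ex=np.array([np.cos(a),np.sin(a),0])
f=-((ray(m,(277,207),.1)+.014*ex-np.array([.5952,.1244,.1]))@ex)*1e3;print(f)
if 30<f<44: print(finish_job())
```

```text
38.15858884980558
the job is handed in; nothing more can be done
None
```

The follower board is about 38 mm further forward by the wrist camera, locked in its next hole with the fingers clear; both loose frames are standing, and I handed the job in at about 17 s, with no verdict returned.

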